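# Match the bushings to their roller shafts

## Task

Each of the four green trays holds one roller shaft: stand the loose steel bushing whose bore fits that shaft (widest bushing to the thickest shaft, and so on down to the smallest) upright on the tray's round rubber pad, centred on it by eye. Set each one down gently rather than dropping it. Leave the solid steel pin and the big hexagon nut that stand among the bushings where they are.

Things in the scene. Friction and masses are not known exactly. Their poses are not given: they have to be found in the camera images.
- bushing_1: The largest of four loose plain steel bushings (short tubes open at both ends), standing on end on the bench: outside 64 mm, bore 45 mm, 45 mm tall, roughly 0.57 kg. Origin: centre of its lower end; z is the tube axis, up.
- bushing_2: The second largest of four loose plain steel bushings (short tubes open at both ends), standing on end on the bench: outside 52 mm, bore 35 mm, 45 mm tall, roughly 0.41 kg. Origin: centre of its lower end; z is the tube axis, up.
- bushing_3: The second smallest of four loose plain steel bushings (short tubes open at both ends), standing on end on the bench: outside 40 mm, bore 25 mm, 45 mm tall, roughly 0.27 kg. Origin: centre of its lower end; z is the tube axis, up.
- bushing_4: The smallest of four loose plain steel bushings (short tubes open at both ends), standing on end on the bench: outside 28 mm, bore 15 mm, 45 mm tall, roughly 0.15 kg. Origin: centre of its lower end; z is the tube axis, up.
- tray_1: Fixed green tray, rim 12 mm high, with the thickest roller shaft, 44 mm thick, fixed in it (for bushing_1). Origin: on the bench right under the centre of the empty round black rubber pad, 84 mm across, top 7 mm above the bench. In the tray frame the shaft lies along y, 96 mm long, its axis at x +68 mm, underside 4 mm up; the tray spans x -50 to +96, y -57 to +57 mm.
- tray_2: Fixed green tray, rim 12 mm high, with the second thickest roller shaft, 34 mm thick, fixed in it (for bushing_2). Origin: on the bench right under the centre of the empty round black rubber pad, 84 mm across, top 7 mm above the bench. In the tray frame the shaft lies along y, 96 mm long, its axis at x +68 mm, underside 4 mm up; the tray spans x -50 to +96, y -57 to +57 mm.
- tray_3: Fixed green tray, rim 12 mm high, with the second thinnest roller shaft, 24 mm thick, fixed in it (for bushing_3). Origin: on the bench right under the centre of the empty round black rubber pad, 84 mm across, top 7 mm above the bench. In the tray frame the shaft lies along y, 96 mm long, its axis at x +68 mm, underside 4 mm up; the tray spans x -50 to +96, y -57 to +57 mm.
- tray_4: Fixed green tray, rim 12 mm high, with the thinnest roller shaft, 14 mm thick, fixed in it (for bushing_4). Origin: on the bench right under the centre of the empty round black rubber pad, 84 mm across, top 7 mm above the bench. In the tray frame the shaft lies along y, 96 mm long, its axis at x +68 mm, underside 4 mm up; the tray spans x -50 to +96, y -57 to +57 mm.
- pin: Solid round steel pin (no bore), 46 mm in diameter, 45 mm tall, standing on end among the bushings, 0.58 kg; to be left alone. Origin: centre of its lower end.
- nut: Large steel hexagon nut, 46 mm across flats, 24 mm high, lying flat among the bushings, 0.2 kg; to be left alone. Origin: centre of its underside.
Mind the look-alikes: they are no part of the job. What is shaped like the bushing_2 but orange or pink is not meant.

How it is judged:
By the outcome, as a careful person would: the job done as asked, in the order asked, and still so for the second after the job is handed in, with the robot touching nothing.
It also fails if it takes over 104 s, if anything falls off the work surface, if the arm or the gripper's body presses on something with over 40 N, if the wrist force passes 120 N, or if a joint passes its speed limit or range.

## Robot

A 6-joint arm with a two-finger parallel gripper is mounted at the origin on the work surface. World frame = base frame: x ahead of the robot, y to its left, z up, the work surface at z = 0. Lengths are in m, angles in rad, forces in N, time in s.
With the tool pointing down it reaches from about 0.35 to 0.975 m from the base axis. Payload 4.9 kg.
Tool frame: the origin (TCP) lies on the centre line of the jaws, within the pads' length; the fingertips stand 8 mm ahead of it and the grasp point (between the pads) lies 11 mm behind it; z points along the fingers, y is the line along which they close (so a half turn about z gives the same grasp; the last joint's range is limited). The gripper opens to 85 mm and grips with 20 to 120 N. Pads are 22 mm wide; open, the fingers measure 114 mm over their backs; the gripper's body (76 mm by 85 mm) begins 54 mm behind the grasp point. The pads swing forward as they close: fully open they stand 13 mm farther back than shut.
Start: joints at [0.99, 0.053, 1.613, -0, 1.476, -0.119], TCP at [0.278, 0.56, 0.239] pointing down, gripper open.
Joint ranges: [-3.01, 3.01], [-1.01, 2.22], [0.06, 2.58], [-1.02, 4.17], [0.09, 2.62], [-3.14, 3.14]. Speed limits (rad/s): [2.57, 2.57, 3.14, 3.14, 3.14, 3.14].

## Interface

Orientations are given as a rotation vector (axis times angle).
In Python, from station import ctrl gives the robot as it stands.
- The arm moves only by the shell command python3 -m jog 'ROWS' [FORCE]. ROWS is a JSON list of rows, 1 to 20 of them, each an object with the fields jaw (the finger opening in m), xyz (a list: dx, dy, dz in shares of 0.75 m (1.0 is 0.75 m)), rotvec (a list: a rotation vector rx, ry, rz in shares of 120 degrees (1.0 is 120 degrees)); a field left out counts as zero (the opening has to be given); each row is the pose to reach, as a shift and turn from the pose commanded when the command began, along the tool's axes at that moment; what a row does not reach only later rows make up. A row lasts 1/12 s, in which the tool goes at most 0.0417 m and 0.125 rad, less where a joint would pass 70% of its speed; a pose out of reach is approached as far as the arm can. The fingers move at their own pace and stop on an object; FORCE is the grip in N (left out, the last holds). Time passes only in rows, so rows that do not move let the fingers close. It prints the time, the measured TCP pose, the force, the opening and the grip force at its end. Shift and turn numbers lie between -1 and 1, and a call with a number outside is refused. Input that does not fit is refused with a message, and nothing moves.
- ctrl.get_obs(): the state, without advancing time (a new reading comes with each control period).
- ctrl.get_image(name): name is "scene" or "top"; returns the picture (480x640x3 uint8, red, green, blue); there is no depth.
- ctrl.camera_params(name): a dict with "fx", "fy", "cx", "cy" (pixels), "k1" (the pictures are not rectified: a ray, as slopes to the right and down, at radius r is drawn at 1 + k1 r^2 times it, then the intrinsics apply), "T" (4x4, takes a point from camera to world coordinates). Camera axes: x right, y down, z forward; pixel columns grow to the right and rows downward; lengths in m; the calibration is good to about 2 mm. A picture is of the moment at which its call begins. camera_params takes no time and is no camera call.
- ctrl.finish_job(): hands the job in; it is judged then, once.
Trained networks look in the newest picture that a camera, given by its name, has taken for a name from the list of things; names that differ only in an ending like _2 or _b are one class to them, and where a whole thing is asked for, a point or a joint stands for the part that bears it (a point fixed in the world has none). Each returns a list of dicts, best first, with "p" (0 to 1); they miss things now and then, are a little off and sometimes report something else, mostly with a low value. They report only what shows in the picture. A call takes as long as a camera call. They do not tell look-alikes from the thing itself.
- ctrl.find_in(camera, thing): "extent" ([left, top, right, bottom] in pixels, round what is visible of it).
- ctrl.cut_out(camera, thing): "mask" (480x640 bool, what is visible of it) and "extent" ([left, top, right, bottom] in pixels, round what is visible of it).
- ctrl.tip_of(camera, thing): "xy" ([column, row] in pixels: a listed point, or the origin of a listed thing).
The state is a dict: "t": time; "q": joint angles; "dq": joint speeds; "effort": joint torques, N m; "tool_pos": TCP position; "tool_rot": TCP orientation; "contact_force": force on the tool from outside, world axes, zero at the start; "wrist_torque": the same for the moment, N m; "opening": finger opening in m; "grip_force": force on a finger pad.
Only numpy, scipy, OpenCV 4.12 (cv2) and the standard library are available. Lean on these libraries where they do the work, as an engineer would, in place of code of your own. Each camera call takes 0.05 s, during which the arm holds its last target. There are 200 camera calls.

## Working session

There is one attempt and no reset: what is moved stays moved. The work goes in short steps, Python scripts to look and compute and a shell command to move; the robot and the scene stay as the last step left them, time stands still between calls to the robot, and variables do not carry over. Pictures are saved under pics/ and viewed, at most 14 in all, crops included, and the job is handed in when it is done.

```bash
ls; mkdir -p pics
cat > h.py <<'E'
import numpy as np,cv2
from station import ctrl
from scipy.spatial.transform import Rotation as R
def ray(cam,u,v):
    c=ctrl.camera_params(cam);x=(u-c["cx"])/c["fx"];y=(v-c["cy"])/c["fy"]
    a,b=x,y
    for _ in range(30):
        k=1+c["k1"]*(a*a+b*b);a,b=x/k,y/k
    T=np.array(c["T"]);return T[:3,3],T[:3,:3]@np.array([a,b,1])
def at(cam,u,v,z):
    o,d=ray(cam,u,v);return o+d*(z-o[2])/d[2]
def proj(cam,p):
    c=ctrl.camera_params(cam);T=np.array(c["T"]);q=T[:3,:3].T@(np.array(p)-T[:3,3])
    a,b=q[0]/q[2],q[1]/q[2];k=1+c["k1"]*(a*a+b*b)
    return np.array([c["fx"]*a*k+c["cx"],c["fy"]*b*k+c["cy"]])
def save(cam,n):
    im=ctrl.get_image(cam);cv2.imwrite(f"pics/{n}.png",cv2.cvtColor(im,cv2.COLOR_RGB2BGR));return im
def totool(p):
    o=ctrl.get_obs();r=o["tool_rot"]
    M=R.from_rotvec(r).as_matrix() if np.size(r)==3 else np.array(r)
    return M.T@(np.array(p)-o["tool_pos"]),M
E
python3 - <<'E'
from h import *
np.set_printoptions(precision=4,suppress=True)
save("top","top0");save("scene","sc0")
for c in("top","scene"):
    p=ctrl.camera_params(c);print(c,p)
o=ctrl.get_obs();print(o)
print(totool([0,0,0])[1])
E
```

```text
pics
top {'fx': 516.4614485722016, 'fy': 516.4614485722016, 'cx': 333.1676192502761, 'cy': 237.6257528586501, 'k1': -0.05358460045127391, 'T': array([[-0.025 , -0.9878,  0.1539,  0.3339],
       [-0.9997,  0.0252, -0.0006, -0.0553],
       [-0.0033, -0.1539, -0.9881,  1.0831],
       [ 0.    ,  0.    ,  0.    ,  1.    ]])}
scene {'fx': 602.5460509572148, 'fy': 602.5460509572148, 'cx': 322.0392985947148, 'cy': 235.28367498236813, 'k1': -0.19134537001989005, 'T': array([[ 0.4309,  0.5287, -0.7313,  1.3333],
       [ 0.9024, -0.2575,  0.3456, -0.4322],
       [-0.0056, -0.8088, -0.5881,  0.7294],
       [ 0.    ,  0.    ,  0.    ,  1.    ]])}
{'t': 0.1, 'q': array([ 0.99  ,  0.0533,  1.6141, -0.    ,  1.476 , -0.119 ]), 'dq': array([ 0.0002, -0.0006, -0.0031,  0.0001, -0.0011,  0.0001]), 'effort': array([  0.0005, -39.4904, -37.1363,  -0.0001,   0.0039,  -0.    ]), 'tool_pos': array([0.2782, 0.5591, 0.2382]), 'tool_rot': array([-0.7188, -3.0576,  0.0028]), 'contact_force': array([-0.3963, -0.4124,  0.2504]), 'wrist_torque': array([-0.0253, -0.0211,  0.0315]), 'grip_force': 0.0, 'opening': 0.08534890173886168}
[[-0.8953  0.4455 -0.001 ]
 [ 0.4455  0.8953 -0.0016]
 [ 0.0002 -0.0019 -1.    ]]
```

View pics/top0.png

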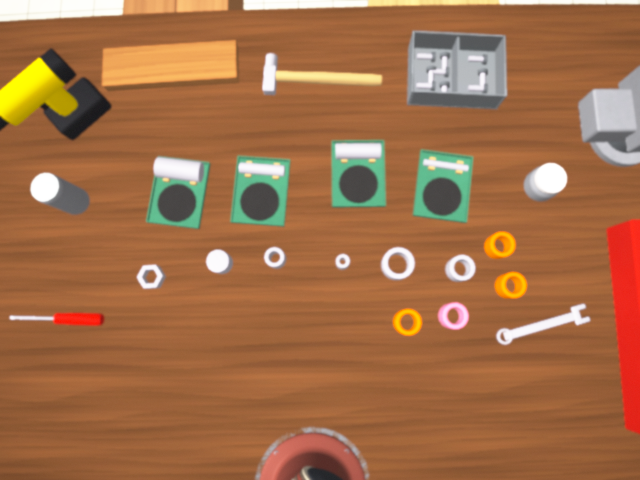

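View pics/sc0.png

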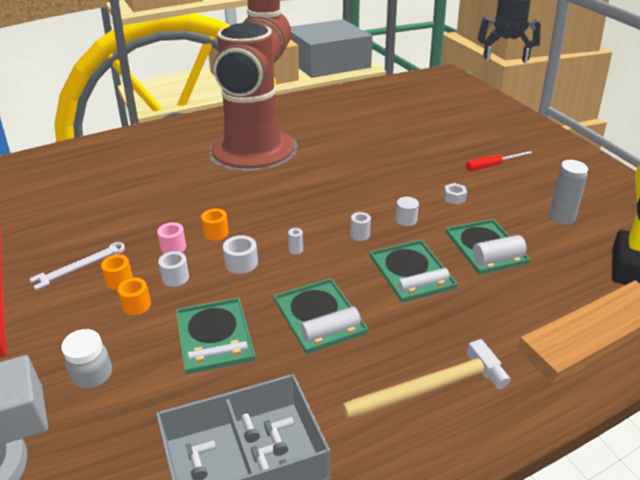

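Top view: the steel tubes are at (398,263) = largest, (460,267) = second, (274,257) = third and (342,261) = smallest. Things that could be mistaken for them: the pin (218,261), the nut (150,276), orange tubes (500,244), (510,285) and (407,322), and a pink tube (453,316). Trays by shaft thickness: (177,202) thickest, (358,184) second, (260,201) third, (442,196) thinnest. I'll check this in a close crop and measure.

```bash
cat > m.py <<'E'
from h import *
np.set_printoptions(precision=4,suppress=True)
from scipy.optimize import least_squares
a=np.linspace(0,2*np.pi,72)
def hull(cam,x,y,r,z0,z1):
    P=np.array([proj(cam,[x+r*np.cos(t),y+r*np.sin(t),z]) for z in(z0,z1) for t in a],np.float32)
    m=cv2.moments(cv2.convexHull(P));return np.array([m["m10"]/m["m00"],m["m01"]/m["m00"]]),m["m00"]
def blob(mask,seed):
    n,l=cv2.connectedComponents(mask.astype(np.uint8));k=l[int(seed[1]),int(seed[0])]
    if k==0:
        d=np.argwhere(l>0);j=d[np.argmin(((d-[seed[1],seed[0]])**2).sum(1))];k=l[j[0],j[1]]
    P=cv2.findContours((l==k).astype(np.uint8),cv2.RETR_EXTERNAL,cv2.CHAIN_APPROX_NONE)[0][0]
    h=cv2.convexHull(P);m=np.zeros(mask.shape,np.uint8);cv2.fillConvexPoly(m,h,1)
    q=np.argwhere(m>0);return q.mean(0)[::-1],len(q)
def locate(cams,ims,seed,r,z0,z1,dark):
    xy=at("top",*seed,z1)[:2];obs={}
    for c in cams:
        h=cv2.cvtColor(ims[c],cv2.COLOR_RGB2HSV)
        m=(h[...,2]<60) if dark else (h[...,1]<50)&(h[...,2]>85)
        s=seed if c=="top" else proj(c,[xy[0],xy[1],(z0+z1)/2]);obs[c]=blob(m,s)
    out={}
    for cs in [[c] for c in cams]+([cams] if len(cams)>1 else []):
        f=lambda p:np.concatenate([hull(c,p[0],p[1],r,z0,z1)[0]-obs[c][0] for c in cs])
        g=least_squares(f,xy,diff_step=1e-4);out["+".join(cs)]=g.x
    return out,{c:(obs[c][1],round(hull(c,*g.x,r,z0,z1)[1])) for c in cams}
E
cat > s1.py <<'E'
from m import *
ims={c:cv2.cvtColor(cv2.imread(f"pics/{n}.png"),cv2.COLOR_BGR2RGB) for c,n in(("top","top0"),("scene","sc0"))}
B=[(398,263,.032),(460,267,.026),(274,257,.020),(342,261,.014)]
for u,v,r in B: print("b",locate(["top","scene"],ims,(u,v),r,0,.045,0))
for u,v in[(177,202),(358,184),(260,201),(442,196)]: print("pad",locate(["top","scene"],ims,(u,v),.042,.0069,.007,1))
print("pin",at("top",218,261,.045),"nut",at("top",150,276,.024), [at("top",*p,.045)[:2] for p in((500,244),(510,285),(453,316),(407,322))])
c=cv2.resize(ims["top"][125:345,130:530],(800,440),interpolation=cv2.INTER_CUBIC);cv2.imwrite("pics/crop0.png",c[...,::-1])
E
python3 s1.py
```

```text
Traceback (most recent call last):
  File "s1.py", line 4, in <module>
    for u,v,r in B: print("b",locate(["top","scene"],ims,(u,v),r,0,.045,0))
                              ~~~~~~^^^^^^^^^^^^^^^^^^^^^^^^^^^^^^^^^^^^^^
  File "m.py", line 24, in locate
    g=least_squares(f,xy,diff_step=1e-4);out["+".join(cs)]=g.x
  File "m.py", line 23, in <lambda>
    f=lambda p:np.concatenate([hull(c,p[0],p[1],r,z0,z1)[0]-obs[c][0] for c in cs])
                               ~~~~^^^^^^^^^^^^^^^^^^^^^
  File "m.py", line 6, in hull
    P=np.array([proj(cam,[x+r*np.cos(t),y+r*np.sin(t),z]) for z in(z0,z1) for t in a],np.float32)
                ~~~~^^^^^^^^^^^^^^^^^^^^^^^^^^^^^^^^^^^^^
  File "h.py", line 13, in proj
    c=ctrl.camera_params(cam);T=np.array(c["T"]);q=T[:3,:3].T@(np.array(p)-T[:3,3])
ValueError: time passes only in moves, steps and waits
```

```bash
sed -i 's/ctrl.camera_params(cam)/CP[cam]/; /^def ray/i CP={c:ctrl.camera_params(c) for c in("top","scene")}' h.py; sed -i 's/diff_step=1e-4/diff_step=1e-2/' m.py; python3 s1.py
```

```text
b ({'top': array([ 0.4421, -0.1867]), 'scene': array([ 0.44  , -0.1846]), 'top+scene': array([ 0.4415, -0.1857])}, {'top': (892, 860), 'scene': (1173, 1151)})
b ({'top': array([ 0.429 , -0.3155]), 'scene': array([ 0.4271, -0.3137]), 'top+scene': array([ 0.4284, -0.3146])}, {'top': (643, 636), 'scene': (913, 897)})
b ({'top': array([0.4609, 0.0658]), 'scene': array([0.4589, 0.0674]), 'top+scene': array([0.4605, 0.0662])}, {'top': (371, 361), 'scene': (530, 529)})
b ({'top': array([ 0.4495, -0.0737]), 'scene': array([ 0.447 , -0.0721]), 'top+scene': array([ 0.4489, -0.0732])}, {'top': (181, 176), 'scene': (364, 355)})
pad ({'top': array([0.808, 0.501]), 'scene': array([0.5963, 0.2426]), 'top+scene': array([0.6714, 0.3654])}, {'top': (1877, 1106), 'scene': (1, 786)})
pad ({'top': array([0.808, 0.501]), 'scene': array([ 0.6393, -0.1435]), 'top+scene': array([0.6428, 0.1557])}, {'top': (1877, 1147), 'scene': (1, 965)})
pad ({'top': array([0.808, 0.501]), 'scene': array([0.5963, 0.2426]), 'top+scene': array([0.6714, 0.3653])}, {'top': (1877, 1106), 'scene': (1, 786)})
pad ({'top': array([ 0.0256, -0.0227]), 'scene': array([ 0.6225, -0.3019]), 'top+scene': array([ 0.1371, -0.1127])}, {'top': (275, 1403), 'scene': (1, 506)})
pin [0.4536 0.1787 0.045 ] nut [0.4282 0.3249 0.024 ] [array([ 0.4737, -0.3957]), array([ 0.3898, -0.41  ]), array([ 0.3313, -0.2908]), array([ 0.3221, -0.1984])]
```

View pics/crop0.png

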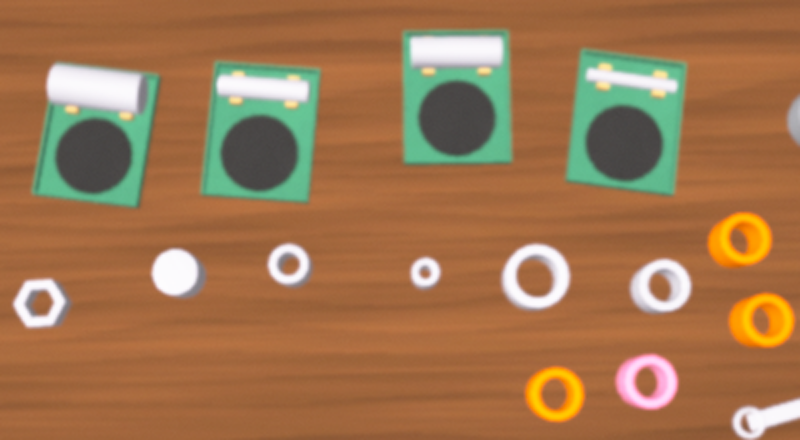

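Crop (pixel = crop/2 + offset (130,125)): steel tubes with bore at crop (536,276), (661,286), (289,264) and (425,272), shrinking in that order. Pin (176,272) and nut (40,303) are clear. The shafts are thickest to thinnest at crop (97,88), (456,52), (263,88) and (631,80), which confirms the choice. Next I measure the pads with a better threshold.

```bash
sed -i 's/(h\[...,2\]<60) if/(h[...,2]<100)\&(h[...,1]<90) if/' m.py; python3 s1.py | grep pad; python3 -c "
from m import *
print(ctrl.get_obs()['tool_pos'],totool([.4408,-.1858,.14])[0])"
```

```text
pad ({'top': array([0.5864, 0.2785]), 'scene': array([0.5776, 0.2788]), 'top+scene': array([0.5829, 0.2774])}, {'top': (1075, 1165), 'scene': (576, 762)})
pad ({'top': array([ 0.6175, -0.112 ]), 'scene': array([ 0.6139, -0.1114]), 'top+scene': array([ 0.6159, -0.1119])}, {'top': (1072, 1169), 'scene': (1087, 1209)})
pad ({'top': array([0.5847, 0.1   ]), 'scene': array([0.5847, 0.1006]), 'top+scene': array([0.5848, 0.1003])}, {'top': (1090, 1181), 'scene': (922, 926)})
pad ({'top': array([ 0.5856, -0.2905]), 'scene': array([ 0.5866, -0.2895]), 'top+scene': array([ 0.586 , -0.2899])}, {'top': (1090, 1174), 'scene': (1333, 1310)})
[0.2782 0.5591 0.2382] [-0.4775 -0.5942  0.0992]
```

The manual's scale: shifts go in shares of 0.75 m and turns go in shares of 120 degrees. Converting my numbers, -0.594 m is -0.792, -0.4775 m is -0.6367, -0.375 rad is -0.179.

```bash
R="";python3 -m jog '[{"jaw":0.085,"xyz":[-0.3333,-0.3333,0.132],"rotvec":[0,0,-0.179]},{"jaw":0.085,"xyz":[-0.3333,-0.3333,0.132],"rotvec":[0,0,-0.179]},{"jaw":0.085,"xyz":[-0.3333,-0.3333,0.132],"rotvec":[0,0,-0.179]},{"jaw":0.085,"xyz":[-0.3333,-0.3333,0.132],"rotvec":[0,0,-0.179]},{"jaw":0.085,"xyz":[-0.3333,-0.3333,0.132],"rotvec":[0,0,-0.179]},{"jaw":0.085,"xyz":[-0.6367,-0.792,0.132],"rotvec":[0,0,-0.179]},{"jaw":0.085,"xyz":[-0.6367,-0.792,0.132],"rotvec":[0,0,-0.179]},{"jaw":0.085,"xyz":[-0.6367,-0.792,0.132],"rotvec":[0,0,-0.179]},{"jaw":0.085,"xyz":[-0.6367,-0.792,0.132],"rotvec":[0,0,-0.179]},{"jaw":0.085,"xyz":[-0.6367,-0.792,0.132],"rotvec":[0,0,-0.179]},{"jaw":0.085,"xyz":[-0.6367,-0.792,0.132],"rotvec":[0,0,-0.179]},{"jaw":0.085,"xyz":[-0.6367,-0.792,0.132],"rotvec":[0,0,-0.179]},{"jaw":0.085,"xyz":[-0.6367,-0.792,0.132],"rotvec":[0,0,-0.179]},{"jaw":0.085,"xyz":[-0.6367,-0.792,0.132],"rotvec":[0,0,-0.179]},{"jaw":0.085,"xyz":[-0.6367,-0.792,0.132],"rotvec":[0,0,-0.179]},{"jaw":0.085,"xyz":[-0.6367,-0.792,0.132],"rotvec":[0,0,-0.179]},{"jaw":0.085,"xyz":[-0.6367,-0.792,0.132],"rotvec":[0,0,-0.179]},{"jaw":0.085,"xyz":[-0.6367,-0.792,0.132],"rotvec":[0,0,-0.179]},{"jaw":0.085,"xyz":[-0.6367,-0.792,0.132],"rotvec":[0,0,-0.179]},{"jaw":0.085,"xyz":[-0.6367,-0.792,0.132],"rotvec":[0,0,-0.179]}]' 40
cat > to.py <<'E'
import sys
from m import *
for a in sys.argv[1:]: print(totool([float(v) for v in a.split(",")])[0])
E
python3 to.py .4412,-.1858,.022; python3 -c "
from h import *
print(totool([0,0,0])[1])"
```

```text
t: 1.77
tool_pos: [0.4412, -0.189, 0.1398]
tool_rot: [-0.144, -3.138, 0.002]
contact_force: [0.8, 0.4, 0.8]
opening: 0.0852
grip_force: 0.0
[0.0002 0.0033 0.1178]
[[-9.95784658e-01  9.17187294e-02 -7.68369466e-04]
 [ 9.17194400e-02  9.95784438e-01 -9.47144420e-04]
 [ 6.78259475e-04 -1.01362630e-03 -9.99999256e-01]]
```

Converted, 0.06 m is 0.08, 0.035 m is 0.0467.

```bash
python3 -m jog '[{"jaw":0.085,"xyz":[0,0,0.0467]},{"jaw":0.085,"xyz":[0,0,0.08]},{"jaw":0.085,"xyz":[0,0,0.08]}]'; python3 to.py .4412,-.1858,.022
```

```text
t: 2.02
tool_pos: [0.4372, -0.1824, 0.0745]
tool_rot: [-0.136, -3.129, -0.009]
contact_force: [-0.4, 0.2, -1.0]
opening: 0.0851
grip_force: 0.0
[-0.0048 -0.0033  0.0524]
```

```bash
python3 -m jog '[{"jaw":0.085},{"jaw":0.085},{"jaw":0.085}]'; python3 to.py .4412,-.1858,.022; python3 -c "
from m import *
save('top','t1');im=save('scene','s1');c=cv2.imread('pics/s1.png')[140:340,140:400];cv2.imwrite('pics/s1c.png',cv2.resize(c,None,fx=3,fy=3,interpolation=2))"
```

```text
t: 2.27
tool_pos: [0.4426, -0.1854, 0.0824]
tool_rot: [0.135, 3.136, -0.003]
contact_force: [0.3, 0.4, 0.4]
opening: 0.0849
grip_force: 0.0
[ 0.0015 -0.0004  0.0604]
```

View pics/s1c.png

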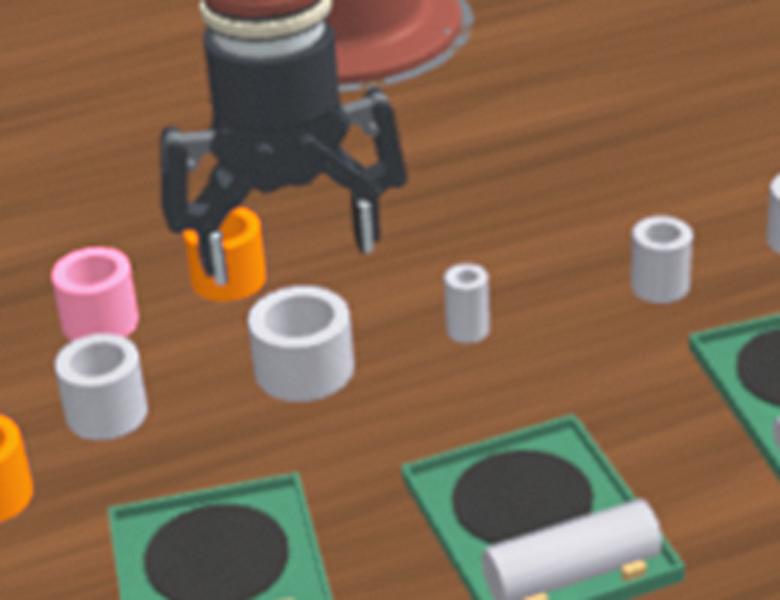

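The gripper's fingers straddle the largest bushing (crop (300,340), full picture about (240,253)) and it is clear of its neighbours. I go down and grip.

Converted, 0.058 m is 0.0773, 0.03 m is 0.04.

```bash
python3 -m jog '[{"jaw":0.085,"xyz":[0,0,0.04]},{"jaw":0.085,"xyz":[0,0,0.0667]},{"jaw":0.085,"xyz":[0,0,0.0773]},{"jaw":0.085,"xyz":[0,0,0.0773]},{"jaw":0.085,"xyz":[0,0,0.0773]},{"jaw":0.05,"xyz":[0,0,0.0773]},{"jaw":0.05,"xyz":[0,0,0.0773]},{"jaw":0.05,"xyz":[0,0,0.0773]},{"jaw":0.05,"xyz":[0,0,0.0773]},{"jaw":0.05,"xyz":[0,0,0.0773]},{"jaw":0.05,"xyz":[0,0,0.0773]},{"jaw":0.05,"xyz":[0,0,0.0773]}]' 45; python3 to.py .4412,-.1858,.022
```

```text
t: 3.37
tool_pos: [0.4427, -0.1857, 0.0246]
tool_rot: [0.136, 3.136, -0.002]
contact_force: [-1.7, 1.9, 4.5]
opening: 0.0637
grip_force: 49.0
[ 0.0015 -0.0003  0.0026]
```

```bash
cat > sh.py <<'E'
import sys
from m import *
M=totool([0,0,0])[1]
for a in sys.argv[1:]: print(M.T@[float(v) for v in a.split(",")])
E
python3 sh.py .1448,.4643,.09 .1448,.4643,.012; python3 -m jog '[{"jaw":0.05,"xyz":[0,0,-0.0267]},{"jaw":0.05,"xyz":[0,0,-0.0667]},{"jaw":0.05,"xyz":[0,0,-0.1067]},{"jaw":0.05,"xyz":[0,0,-0.12]}]'
```

```text
[-0.1042  0.475  -0.0902]
[-0.104   0.4751 -0.0122]
t: 3.7
tool_pos: [0.4434, -0.1863, 0.117]
tool_rot: [0.136, 3.132, -0.006]
contact_force: [1.9, 0.1, -3.2]
opening: 0.0629
grip_force: 52.7
```

Converted, 0.475 m is 0.6333, -0.104 m is -0.1387.

```bash
python3 -m jog '[{"jaw":0.05,"xyz":[-0.0053,0.0267,0]},{"jaw":0.05,"xyz":[-0.0173,0.08,0]},{"jaw":0.05,"xyz":[-0.0293,0.1333,0]},{"jaw":0.05,"xyz":[-0.0413,0.1867,0]},{"jaw":0.05,"xyz":[-0.052,0.24,0]},{"jaw":0.05,"xyz":[-0.064,0.2933,0]},{"jaw":0.05,"xyz":[-0.076,0.3467,0]},{"jaw":0.05,"xyz":[-0.088,0.4,0]},{"jaw":0.05,"xyz":[-0.0987,0.4533,0]},{"jaw":0.05,"xyz":[-0.1107,0.5067,0]},{"jaw":0.05,"xyz":[-0.1227,0.56,0]},{"jaw":0.05,"xyz":[-0.132,0.6,0]},{"jaw":0.05,"xyz":[-0.1387,0.6267,0]},{"jaw":0.05,"xyz":[-0.1387,0.6333,0]},{"jaw":0.05,"xyz":[-0.1387,0.6333,0]},{"jaw":0.05,"xyz":[-0.1387,0.6333,0]},{"jaw":0.05,"xyz":[-0.1387,0.6333,0]},{"jaw":0.05,"xyz":[-0.1387,0.6333,0]},{"jaw":0.05,"xyz":[-0.1387,0.6333,0]}]'; python3 to.py .5875,.2785,.0316; python3 -c "
from m import *
save('top','t2');save('scene','s2')
a=cv2.imread('pics/t2.png')[110:270,110:290];b=cv2.imread('pics/s2.png')[140:300,420:600]
cv2.imwrite('pics/c2.png',cv2.resize(np.hstack([a,b]),None,fx=2.2,fy=2.2,interpolation=2))
print([proj(c,[.586,.2785,.095]) for c in('top','scene')])"
```

```text
t: 5.28
tool_pos: [0.586, 0.278, 0.1123]
tool_rot: [-0.139, -3.138, 0.0]
contact_force: [0.4, 0.6, -6.1]
opening: 0.0632
grip_force: 52.7
[-0.0015  0.0006  0.0807]
[array([162.9108, 192.8282]), array([486.453 , 202.1666])]
```

View pics/c2.png

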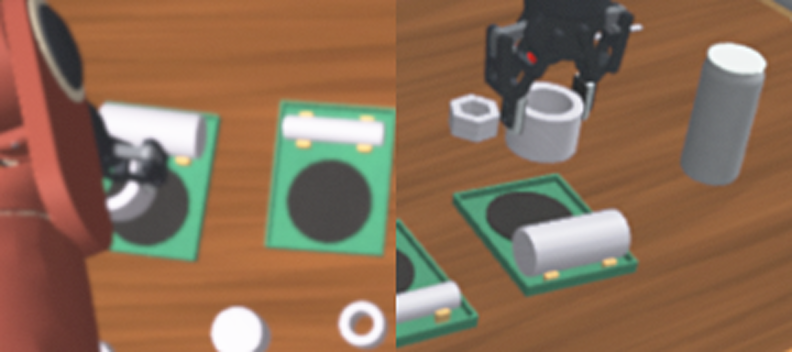

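The bushing is held upright above tray 1 (scene crop right half (545,120)), with its pad partly hidden behind the shaft. I lower it slowly.

Converted, 0.077 m is 0.1027, -0.001 m is -0.0013.

```bash
python3 -m jog '[{"jaw":0.05,"xyz":[-0.0013,0,0.04]},{"jaw":0.05,"xyz":[-0.0013,0,0.08]},{"jaw":0.05,"xyz":[-0.0013,0,0.0933]},{"jaw":0.05,"xyz":[-0.0013,0,0.1]},{"jaw":0.05,"xyz":[-0.0013,0,0.1027]},{"jaw":0.05,"xyz":[-0.0013,0,0.1027]},{"jaw":0.05,"xyz":[-0.0013,0,0.1027]}]'; python3 to.py .5875,.2785,.0316
```

```text
t: 5.97
tool_pos: [0.5885, 0.2796, 0.0374]
tool_rot: [0.136, 3.135, 0.002]
contact_force: [0.9, 0.1, -4.5]
opening: 0.0632
grip_force: 52.7
[ 0.0009 -0.0012  0.0058]
```

Converted, 0.004 m is 0.0053, 0.003 m is 0.004.

```bash
python3 -m jog '[{"jaw":0.05,"xyz":[0.0007,-0.0009,0.0027]},{"jaw":0.05,"xyz":[0.0007,-0.0009,0.004]},{"jaw":0.05,"xyz":[0.0007,-0.0009,0.0053]},{"jaw":0.05,"xyz":[0.0007,-0.0009,0.0053]},{"jaw":0.05,"xyz":[0.0007,-0.0009,0.0053]}]'; python3 to.py .5875,.2785,.0316
```

```text
t: 6.38
tool_pos: [0.5868, 0.2786, 0.0318]
tool_rot: [0.136, 3.138, 0.0]
contact_force: [-0.4, -0.2, -3.3]
opening: 0.0632
grip_force: 52.8
[-0.0007 -0.      0.0002]
```

Converted, 0.002 m is 0.0027, 0.0014 m is 0.0019.

```bash
python3 -m jog '[{"jaw":0.05,"xyz":[0,0,0.0009]},{"jaw":0.05,"xyz":[0,0,0.0019]},{"jaw":0.05,"xyz":[0,0,0.0027]},{"jaw":0.05,"xyz":[0,0,0.0027]},{"jaw":0.05,"xyz":[0,0,0.0027]}]'; python3 to.py .5875,.2785,.0316
```

```text
t: 6.8
tool_pos: [0.587, 0.2787, 0.0317]
tool_rot: [0.136, 3.138, -0.0]
contact_force: [-6.1, -1.7, 7.9]
opening: 0.0631
grip_force: 53.9
[-0.0006 -0.0001  0.0001]
```

Converted, -0.09 m is -0.12, -0.05 m is -0.0667.

```bash
python3 sh.py -.158,-.5933,-.03; python3 -m jog '[{"jaw":0.07},{"jaw":0.085},{"jaw":0.085},{"jaw":0.085},{"jaw":0.085,"xyz":[0,0,-0.0267]},{"jaw":0.085,"xyz":[0,0,-0.0667]},{"jaw":0.085,"xyz":[0,0,-0.12]},{"jaw":0.085,"xyz":[0,0,-0.12]}]'; python3 to.py .4291,-.3146,.08
```

```text
[ 0.106  -0.6047  0.03  ]
t: 7.47
tool_pos: [0.5915, 0.2802, 0.1288]
tool_rot: [0.136, 3.125, 0.008]
contact_force: [2.1, 0.8, 2.8]
opening: 0.0846
grip_force: 0.0
[ 0.1109 -0.6069  0.0437]
```

Converted, -0.6047 m is -0.8063, 0.106 m is 0.1413.

```bash
python3 -m jog '[{"jaw":0.085,"xyz":[0.0053,-0.0267,0]},{"jaw":0.085,"xyz":[0.0133,-0.08,0]},{"jaw":0.085,"xyz":[0.0227,-0.1333,0]},{"jaw":0.085,"xyz":[0.032,-0.1867,0]},{"jaw":0.085,"xyz":[0.0413,-0.24,0]},{"jaw":0.085,"xyz":[0.0507,-0.2933,0]},{"jaw":0.085,"xyz":[0.06,-0.3467,0]},{"jaw":0.085,"xyz":[0.0693,-0.4,0]},{"jaw":0.085,"xyz":[0.08,-0.4533,0]},{"jaw":0.085,"xyz":[0.0893,-0.5067,0]},{"jaw":0.085,"xyz":[0.0987,-0.56,0]},{"jaw":0.085,"xyz":[0.108,-0.6133,0]},{"jaw":0.085,"xyz":[0.1173,-0.6667,0]},{"jaw":0.085,"xyz":[0.1267,-0.72,0.0133]},{"jaw":0.085,"xyz":[0.1347,-0.7667,0.0267]},{"jaw":0.085,"xyz":[0.14,-0.7933,0.04]},{"jaw":0.085,"xyz":[0.1413,-0.8063,0.0533]},{"jaw":0.085,"xyz":[0.1413,-0.8063,0.0533]},{"jaw":0.085,"xyz":[0.1413,-0.8063,0.0533]},{"jaw":0.085,"xyz":[0.1413,-0.8063,0.0533]}]'; python3 to.py .4286,-.3146,.022; python3 -c "
from m import *
save('top','t3');save('scene','s3')
a=cv2.imread('pics/t3.png')[130:250,130:310];b=cv2.imread('pics/s3.png')[140:260,420:600];c=cv2.imread('pics/s3.png')[190:310,90:270]
cv2.imwrite('pics/c3.png',cv2.resize(np.hstack([a,b,c]),None,fx=1.48,fy=2,interpolation=2))
ims={c:cv2.cvtColor(cv2.imread(f'pics/{n}.png'),cv2.COLOR_BGR2RGB) for c,n in(('top','t3'),('scene','s3'))}
print(locate(['top'],ims,tuple(proj('top',[.586,.2785,.052])),.032,.007,.052,0))"
```

```text
t: 9.13
tool_pos: [0.429, -0.3137, 0.0794]
tool_rot: [0.134, 3.138, 0.001]
contact_force: [0.2, 0.9, 0.3]
opening: 0.0851
grip_force: 0.0
[ 0.0004 -0.001   0.0574]
({'top': array([0.5847, 0.2767])}, {'top': (1089, 952)})
```

View pics/c3.png

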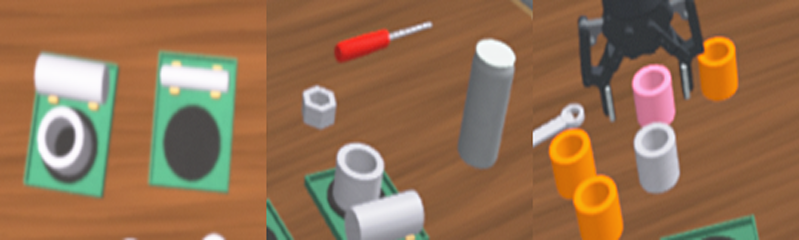

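The first bushing stands on pad 1 (top crop (63,140)), clear of the shaft. The gripper is over the second steel bushing (right crop (655,155)), with orange and pink tubes alongside. I go down and grip.

Converted, 0.057 m is 0.076, 0.05 m is 0.0667.

```bash
python3 -m jog '[{"jaw":0.085,"xyz":[0,0,0.04]},{"jaw":0.085,"xyz":[0,0,0.0667]},{"jaw":0.085,"xyz":[0,0,0.076]},{"jaw":0.085,"xyz":[0,0,0.076]},{"jaw":0.085,"xyz":[0,0,0.076]},{"jaw":0.03,"xyz":[0,0,0.076]},{"jaw":0.03,"xyz":[0,0,0.076]},{"jaw":0.03,"xyz":[0,0,0.076]},{"jaw":0.03,"xyz":[0,0,0.076]},{"jaw":0.03,"xyz":[0,0,0.076]},{"jaw":0.03,"xyz":[0,0,0.076]},{"jaw":0.03,"xyz":[0,0,0.076]},{"jaw":0.03,"xyz":[0,0,0.076]}]' 40; python3 to.py .4284,-.3146,.022;python3 sh.py .1884,.2026,.0
```

```text
t: 10.32
tool_pos: [0.4295, -0.3155, 0.0242]
tool_rot: [0.137, 3.136, -0.002]
contact_force: [-0.8, 3.0, 5.6]
opening: 0.0512
grip_force: 41.7
[0.0012 0.0008 0.0022]
[-0.1701  0.2182  0.0001]
```

Converted, 0.218 m is 0.2907, -0.17 m is -0.2267.

```bash
python3 -m jog '[{"jaw":0.03,"xyz":[0,0,-0.0267]},{"jaw":0.03,"xyz":[0,0,-0.0667]},{"jaw":0.03,"xyz":[0,0,-0.1067]},{"jaw":0.03,"xyz":[0,0,-0.1133]},{"jaw":0.03,"xyz":[-0.0267,0.0333,-0.1133]},{"jaw":0.03,"xyz":[-0.0587,0.0747,-0.1133]},{"jaw":0.03,"xyz":[-0.0907,0.116,-0.1133]},{"jaw":0.03,"xyz":[-0.1227,0.1573,-0.1133]},{"jaw":0.03,"xyz":[-0.1547,0.1987,-0.1133]},{"jaw":0.03,"xyz":[-0.1867,0.24,-0.1133]},{"jaw":0.03,"xyz":[-0.2133,0.2733,-0.1133]},{"jaw":0.03,"xyz":[-0.2267,0.2907,-0.1133]},{"jaw":0.03,"xyz":[-0.2267,0.2907,-0.1133]},{"jaw":0.03,"xyz":[-0.2267,0.2907,-0.08]},{"jaw":0.03,"xyz":[-0.2267,0.2907,-0.0467]},{"jaw":0.03,"xyz":[-0.2267,0.2907,-0.0267]},{"jaw":0.03,"xyz":[-0.2267,0.2907,-0.0187]},{"jaw":0.03,"xyz":[-0.2267,0.2907,-0.016]},{"jaw":0.03,"xyz":[-0.2267,0.2907,-0.016]},{"jaw":0.03,"xyz":[-0.2267,0.2907,-0.016]}]'; python3 to.py .6179,-.1129,.0312
```

```text
t: 11.98
tool_pos: [0.6176, -0.113, 0.0355]
tool_rot: [0.137, 3.136, -0.001]
contact_force: [0.2, 0.3, -3.9]
opening: 0.0508
grip_force: 43.6
[-0.0003  0.0002  0.0043]
```

Converted, 0.005 m is 0.0067, 0.0045 m is 0.006.

```bash
python3 -m jog '[{"jaw":0.03,"xyz":[0,0,0.002]},{"jaw":0.03,"xyz":[0,0,0.004]},{"jaw":0.03,"xyz":[0,0,0.0053]},{"jaw":0.03,"xyz":[0,0,0.006]},{"jaw":0.03,"xyz":[0,0,0.0067]},{"jaw":0.03,"xyz":[0,0,0.0067]},{"jaw":0.03,"xyz":[0,0,0.0067]}]'; python3 to.py .6179,-.1129,.0312
```

```text
t: 12.57
tool_pos: [0.6174, -0.1126, 0.0313]
tool_rot: [0.136, 3.138, -0.001]
contact_force: [-4.3, 0.3, 6.5]
opening: 0.0516
grip_force: 44.5
[-0.0006 -0.0003  0.0001]
```

Converted, -0.085 m is -0.1133, -0.08 m is -0.1067.

```bash
python3 sh.py -.157,.179,0; python3 -m jog '[{"jaw":0.07},{"jaw":0.08},{"jaw":0.08},{"jaw":0.08},{"jaw":0.08,"xyz":[0,0,-0.0267]},{"jaw":0.08,"xyz":[0,0,-0.0667]},{"jaw":0.08,"xyz":[0,0,-0.1067]},{"jaw":0.08,"xyz":[0.012,0.0133,-0.1133]}]'; python3 -c "
from m import *
print(totool([.4605,.0664,.08])[0])"
```

```text
[ 0.1719  0.1648 -0.0002]
t: 13.23
tool_pos: [0.613, -0.1039, 0.1211]
tool_rot: [0.138, 3.127, -0.005]
contact_force: [1.3, -1.0, 1.2]
opening: 0.0798
grip_force: 0.0
[0.1674 0.1563 0.0388]
```

Converted, 0.163 m is 0.2173, 0.155 m is 0.2067.

```bash
python3 -m jog '[{"jaw":0.08,"xyz":[0.0333,0.032,0]},{"jaw":0.08,"xyz":[0.0707,0.0667,0]},{"jaw":0.08,"xyz":[0.108,0.1027,0]},{"jaw":0.08,"xyz":[0.1453,0.1387,0]},{"jaw":0.08,"xyz":[0.1827,0.1733,0.0133]},{"jaw":0.08,"xyz":[0.208,0.1973,0.0267]},{"jaw":0.08,"xyz":[0.2173,0.2067,0.0467]},{"jaw":0.08,"xyz":[0.2173,0.2067,0.0467]},{"jaw":0.08,"xyz":[0.2173,0.2067,0.0467]},{"jaw":0.08,"xyz":[0.2173,0.2067,0.0467]},{"jaw":0.08,"xyz":[0.2173,0.2067,0.0467]}]'; python3 to.py .4605,.0664,.022; python3 -c "
from m import *
save('top','t4');save('scene','s4')
a=cv2.imread('pics/t4.png')[120:240,300:480];b=cv2.imread('pics/s4.png')[240:360,250:430];c=cv2.imread('pics/s4.png')[160:280,270:450]
cv2.imwrite('pics/c4.png',cv2.resize(np.hstack([a,b,c]),None,fx=1.48,fy=2,interpolation=2))"
```

```text
t: 14.15
tool_pos: [0.4613, 0.0662, 0.0806]
tool_rot: [0.138, 3.136, -0.0]
contact_force: [0.7, -0.9, -0.9]
opening: 0.0801
grip_force: 0.0
[0.001  0.0001 0.0586]
```

View pics/c4.png

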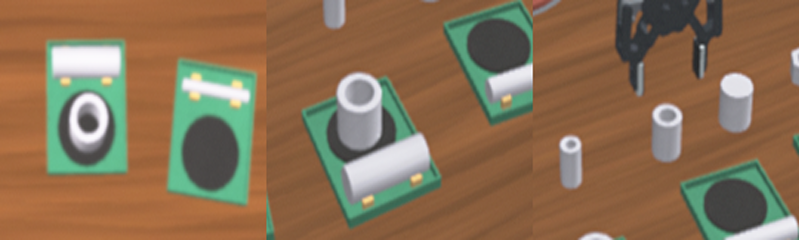

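The second bushing stands centred on pad 2 (top crop (88,125)). The gripper is over the third bushing (right crop (667,132)).

Converted, 0.057 m is 0.076, 0.05 m is 0.0667.

```bash
python3 -m jog '[{"jaw":0.08,"xyz":[0.0007,0,0.04]},{"jaw":0.08,"xyz":[0.0007,0,0.0667]},{"jaw":0.08,"xyz":[0.0007,0,0.076]},{"jaw":0.08,"xyz":[0.0007,0,0.076]},{"jaw":0.08,"xyz":[0.0007,0,0.076]},{"jaw":0.02,"xyz":[0.0007,0,0.076]},{"jaw":0.02,"xyz":[0.0007,0,0.076]},{"jaw":0.02,"xyz":[0.0007,0,0.076]},{"jaw":0.02,"xyz":[0.0007,0,0.076]},{"jaw":0.02,"xyz":[0.0007,0,0.076]},{"jaw":0.02,"xyz":[0.0007,0,0.076]},{"jaw":0.02,"xyz":[0.0007,0,0.076]},{"jaw":0.02,"xyz":[0.0007,0,0.076]},{"jaw":0.02,"xyz":[0.0007,0,0.076]},{"jaw":0.02,"xyz":[0.0007,0,0.076]}]' 35; python3 to.py .4605,.0664,.022;python3 sh.py .1247,.0339,.0
```

```text
t: 15.5
tool_pos: [0.4602, 0.0669, 0.0237]
tool_rot: [0.136, 3.137, -0.0]
contact_force: [-1.4, -1.3, 6.0]
opening: 0.0396
grip_force: 35.1
[-0.0003 -0.0004  0.0017]
[-0.1213  0.0446  0.0002]
```

Converted, -0.1213 m is -0.1617, 0.007 m is 0.0093.

```bash
python3 -m jog '[{"jaw":0.02,"xyz":[0,0,-0.0267]},{"jaw":0.02,"xyz":[0,0,-0.0667]},{"jaw":0.02,"xyz":[0,0,-0.1067]},{"jaw":0.02,"xyz":[-0.0267,0.0093,-0.1133]},{"jaw":0.02,"xyz":[-0.0667,0.024,-0.1133]},{"jaw":0.02,"xyz":[-0.1067,0.0387,-0.1133]},{"jaw":0.02,"xyz":[-0.1467,0.0533,-0.1133]},{"jaw":0.02,"xyz":[-0.1617,0.0595,-0.1133]},{"jaw":0.02,"xyz":[-0.1617,0.0595,-0.1133]},{"jaw":0.02,"xyz":[-0.1617,0.0595,-0.08]},{"jaw":0.02,"xyz":[-0.1617,0.0595,-0.0467]},{"jaw":0.02,"xyz":[-0.1617,0.0595,-0.0267]},{"jaw":0.02,"xyz":[-0.1617,0.0595,-0.0187]},{"jaw":0.02,"xyz":[-0.1617,0.0595,-0.016]},{"jaw":0.02,"xyz":[-0.1617,0.0595,-0.016]},{"jaw":0.02,"xyz":[-0.1617,0.0595,-0.016]}]'; python3 to.py .585,.1008,.0307
```

```text
t: 16.83
tool_pos: [0.5845, 0.1009, 0.0356]
tool_rot: [0.136, 3.137, 0.0]
contact_force: [0.4, 0.2, -2.0]
opening: 0.0394
grip_force: 36.5
[-0.0005 -0.0001  0.0049]
```

Converted, 0.005 m is 0.0067, 0.0045 m is 0.006.

```bash
python3 -m jog '[{"jaw":0.02,"xyz":[0,0,0.002]},{"jaw":0.02,"xyz":[0,0,0.004]},{"jaw":0.02,"xyz":[0,0,0.0053]},{"jaw":0.02,"xyz":[0,0,0.006]},{"jaw":0.02,"xyz":[0,0,0.0067]},{"jaw":0.02,"xyz":[0,0,0.0067]},{"jaw":0.02,"xyz":[0,0,0.0067]}]'; python3 to.py .585,.1008,.0307; python3 sh.py -.1362,-.1738,0
```

```text
t: 17.42
tool_pos: [0.5845, 0.1009, 0.0308]
tool_rot: [0.136, 3.138, -0.0]
contact_force: [-3.3, -0.6, 5.0]
opening: 0.0392
grip_force: 37.2
[-0.0006 -0.0001  0.0001]
[ 0.1207 -0.1849 -0.0001]
```

Converted, -0.1849 m is -0.2465, 0.1207 m is 0.1609.

```bash
python3 -m jog '[{"jaw":0.06},{"jaw":0.07},{"jaw":0.07},{"jaw":0.07},{"jaw":0.07,"xyz":[0,0,-0.0267]},{"jaw":0.07,"xyz":[0,0,-0.0667]},{"jaw":0.07,"xyz":[0,0,-0.1067]},{"jaw":0.07,"xyz":[0.0133,-0.02,-0.1133]},{"jaw":0.07,"xyz":[0.04,-0.06,-0.1133]},{"jaw":0.07,"xyz":[0.0667,-0.1027,-0.1133]},{"jaw":0.07,"xyz":[0.0933,-0.144,-0.1133]},{"jaw":0.07,"xyz":[0.12,-0.184,-0.1067]},{"jaw":0.07,"xyz":[0.1467,-0.224,-0.0867]},{"jaw":0.07,"xyz":[0.1593,-0.244,-0.0667]},{"jaw":0.07,"xyz":[0.1609,-0.2465,-0.0667]},{"jaw":0.07,"xyz":[0.1609,-0.2465,-0.0667]},{"jaw":0.07,"xyz":[0.1609,-0.2465,-0.0667]},{"jaw":0.07,"xyz":[0.1609,-0.2465,-0.0667]}]'; python3 to.py .4487,-.073,.022; python3 -c "
from m import *
save('top','t5');save('scene','s5')
a=cv2.imread('pics/t5.png')[140:260,180:360];b=cv2.imread('pics/s5.png')[200:320,330:510];c=cv2.imread('pics/s5.png')[160:280,210:390]
cv2.imwrite('pics/c5.png',cv2.resize(np.hstack([a,b,c]),None,fx=1.48,fy=2,interpolation=2))"
```

```text
t: 18.92
tool_pos: [0.4491, -0.0724, 0.0806]
tool_rot: [0.134, 3.136, -0.0]
contact_force: [-0.1, 0.3, -0.2]
opening: 0.0702
grip_force: 0.0
[ 0.0005 -0.0006  0.0586]
```

View pics/c5.png

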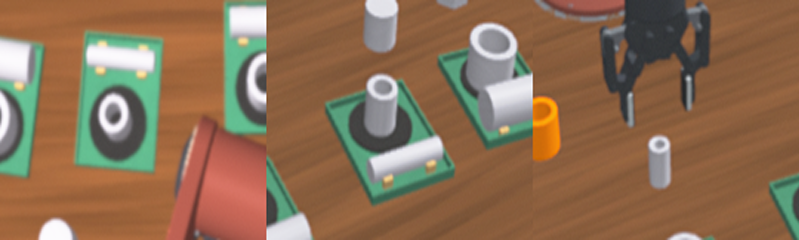

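The third bushing stands on pad 3 (crop (115,115)). The gripper is over the smallest (right crop (660,160)).

Converted, 0.057 m is 0.076, 0.05 m is 0.0667.

```bash
python3 -m jog '[{"jaw":0.07,"xyz":[0,0,0.04]},{"jaw":0.07,"xyz":[0,0,0.0667]},{"jaw":0.07,"xyz":[0,0,0.076]},{"jaw":0.07,"xyz":[0,0,0.076]},{"jaw":0.07,"xyz":[0,0,0.076]},{"jaw":0.01,"xyz":[0,0,0.076]},{"jaw":0.01,"xyz":[0,0,0.076]},{"jaw":0.01,"xyz":[0,0,0.076]},{"jaw":0.01,"xyz":[0,0,0.076]},{"jaw":0.01,"xyz":[0,0,0.076]},{"jaw":0.01,"xyz":[0,0,0.076]},{"jaw":0.01,"xyz":[0,0,0.076]},{"jaw":0.01,"xyz":[0,0,0.076]},{"jaw":0.01,"xyz":[0,0,0.076]},{"jaw":0.01,"xyz":[0,0,0.076]},{"jaw":0.01,"xyz":[0,0,0.076]}]' 30; python3 to.py .4487,-.073,.022;python3 sh.py .1373,-.217,.0
```

```text
t: 20.35
tool_pos: [0.4486, -0.0732, 0.0236]
tool_rot: [0.136, 3.137, -0.001]
contact_force: [-0.9, 0.5, 5.9]
opening: 0.0273
grip_force: 29.6
[-0.0001  0.0002  0.0016]
[-0.1556 -0.2043  0.0004]
```

Converted, -0.2043 m is -0.2724, -0.085 m is -0.1133.

```bash
python3 -m jog '[{"jaw":0.01,"xyz":[0,0,-0.0267]},{"jaw":0.01,"xyz":[0,0,-0.0667]},{"jaw":0.01,"xyz":[0,0,-0.1067]},{"jaw":0.01,"xyz":[-0.016,-0.0213,-0.1133]},{"jaw":0.01,"xyz":[-0.0467,-0.0613,-0.1133]},{"jaw":0.01,"xyz":[-0.0773,-0.1013,-0.1133]},{"jaw":0.01,"xyz":[-0.108,-0.1413,-0.1133]},{"jaw":0.01,"xyz":[-0.1387,-0.1813,-0.1133]},{"jaw":0.01,"xyz":[-0.1693,-0.2227,-0.1133]},{"jaw":0.01,"xyz":[-0.1973,-0.2587,-0.1133]},{"jaw":0.01,"xyz":[-0.2075,-0.2724,-0.1133]},{"jaw":0.01,"xyz":[-0.2075,-0.2724,-0.1133]},{"jaw":0.01,"xyz":[-0.2075,-0.2724,-0.08]},{"jaw":0.01,"xyz":[-0.2075,-0.2724,-0.0467]},{"jaw":0.01,"xyz":[-0.2075,-0.2724,-0.0267]},{"jaw":0.01,"xyz":[-0.2075,-0.2724,-0.0187]},{"jaw":0.01,"xyz":[-0.2075,-0.2724,-0.016]},{"jaw":0.01,"xyz":[-0.2075,-0.2724,-0.016]},{"jaw":0.01,"xyz":[-0.2075,-0.2724,-0.016]}]'; python3 to.py .5859,-.2902,.0306;python3 -m jog '[{"jaw":0.01,"xyz":[0,0,0.002]},{"jaw":0.01,"xyz":[0,0,0.004]},{"jaw":0.01,"xyz":[0,0,0.0053]},{"jaw":0.01,"xyz":[0,0,0.006]},{"jaw":0.01,"xyz":[0,0,0.0067]},{"jaw":0.01,"xyz":[0,0,0.0067]},{"jaw":0.01,"xyz":[0,0,0.0067]}]'; python3 to.py .5859,-.2902,.0306
```

```text
t: 21.93
tool_pos: [0.5857, -0.2902, 0.0358]
tool_rot: [0.136, 3.137, -0.002]
contact_force: [-1.1, 0.2, -1.3]
opening: 0.0271
grip_force: 30.1
[-0.0001 -0.      0.0052]
t: 22.52
tool_pos: [0.5854, -0.2901, 0.0307]
tool_rot: [0.136, 3.138, -0.001]
contact_force: [-2.9, 1.8, 5.2]
opening: 0.0274
grip_force: 30.6
[-0.0005 -0.      0.0001]
```

Converted, 0.18 m is 0.24, -0.15 m is -0.2.

```bash
python3 -m jog '[{"jaw":0.04},{"jaw":0.06},{"jaw":0.06},{"jaw":0.06},{"jaw":0.06,"xyz":[0,0,-0.0267]},{"jaw":0.06,"xyz":[0,0,-0.0667]},{"jaw":0.06,"xyz":[0,0,-0.12]},{"jaw":0.06,"xyz":[0,0,-0.1733]},{"jaw":0.06,"xyz":[0.0533,0,-0.2]},{"jaw":0.06,"xyz":[0.1067,0,-0.2]},{"jaw":0.06,"xyz":[0.16,0,-0.2]},{"jaw":0.06,"xyz":[0.2,0,-0.2]},{"jaw":0.06,"xyz":[0.24,0,-0.2]},{"jaw":0.06,"xyz":[0.24,0,-0.2]},{"jaw":0.06,"xyz":[0.24,0,-0.2]}]'; python3 -c "
from m import *
save('top','t6');save('scene','s6')
im=cv2.imread('pics/t6.png');S=4
P={1:(.5864,.2785,.032),2:(.6175,-.112,.026),3:(.5847,.1,.02),4:(.5856,-.2905,.014)};A=[]
for k,(x,y,r) in P.items():
    c=proj('top',[x,y,.03]).astype(int)-24
    t=cv2.resize(im[c[1]-8:c[1]+50,c[0]-2:c[0]+46],None,fx=S,fy=S,interpolation=2)
    for z,R0,col in((.007,.042,(0,255,255)),(.052,r,(0,0,255))):
        q=np.array([(proj('top',[x+R0*np.cos(w),y+R0*np.sin(w),z])-c+[2,8]+.5)*S for w in a]).astype(int);cv2.polylines(t,[q],True,col,1)
    A.append(t)
cv2.imwrite('pics/c6.png',np.hstack(A))"
```

```text
t: 23.77
tool_pos: [0.4047, -0.2742, 0.1792]
tool_rot: [0.139, 3.138, -0.001]
contact_force: [0.6, -0.2, 0.8]
opening: 0.06
grip_force: 0.0
```

View pics/c6.png

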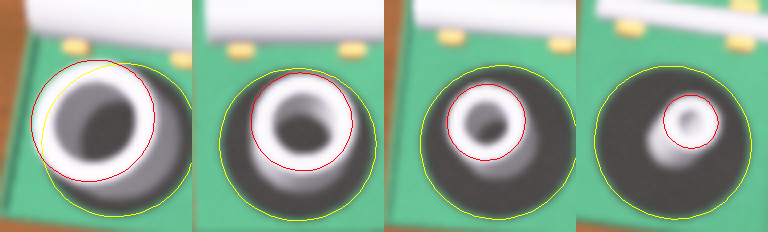

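View pics/s6.png

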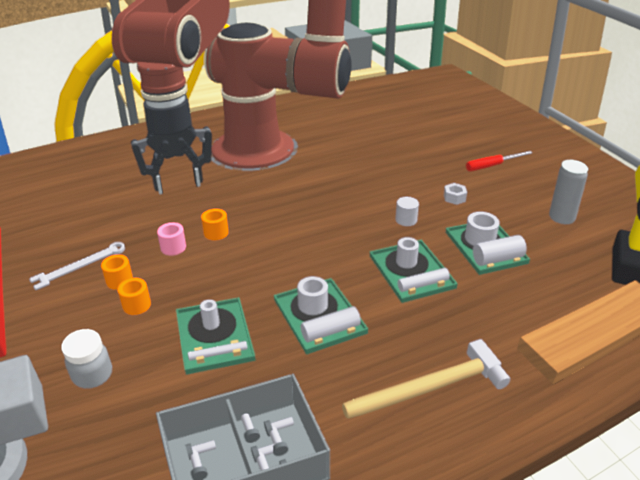

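All four bushings stand upright on their pads. In the overlays the red model rims (bushing tops) match the actual tops to about 1 mm. In the scene view the pin (407,211) and nut (456,193) have not moved, and the robot touches nothing.

```bash
python3 -c "
from station import ctrl
print(ctrl.finish_job())"
```

```text
the job is handed in; nothing more can be done
None
```

All four bushings stand upright and centred (to about 1 mm in the top camera) on the pads of their matching trays, the pin and nut were left in place, and the job was handed in at about 24 s of the allowed 104 s.

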